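# Photograph a clutch of eggs on the copy stand

### The arm

A 6-joint arm with a two-finger parallel gripper is mounted at the origin on the work surface. World frame = base frame: x ahead of the robot, y to its left, z up, the work surface at z = 0. Lengths are in m, angles in rad, forces in N, time in s.
With the tool pointing down it reaches from about 0.325 to 0.85 m from the base axis. Payload 15.5 kg.
Tool frame: the origin (TCP) lies midway between the tips of the shut fingers; the grasp point (between the pads) lies 19 mm behind it; z points along the fingers, y is the direction in which the jaws open and shut (so a half turn about z gives the same grasp; the last joint's range is limited). The gripper opens to 91 mm and grips with 3 to 60 N. Pads are 32 mm wide; open, the fingers measure 118 mm over their backs; the gripper's body (76 mm by 178 mm) begins 60 mm behind the grasp point.
Start: joints at [1.115, 0.494, 1.345, -0, 1.302, -0.096], TCP at [0.221, 0.585, 0.214] pointing down, gripper open.
Joint ranges: [-2.91, 2.91], [-0.82, 2.16], [0.22, 2.67], [-1.22, 4.37], [0.12, 2.79], [-3.08, 3.08]. Speed limits (rad/s): [1.89, 1.89, 2.57, 3.01, 3.01, 3.01].

### API

Orientations are given as a unit quaternion [w, x, y, z].
In Python, from plant import robot, optics gives the robot as it stands.
- The arm moves only by the tool play_rows, never from a script. Its argument "increments" is a list that holds one entry, the list of rows, each a list of 5 numbers: the closure, from 0 (fully open) to 1 (shut), then the shift along the world's x, y, z normalised to -1 to 1, where 1 is 1 m, then the turn about the world's z normalised to -1 to 1, where 1 is 45 degrees. A call has 1 to 8 rows; each row is the pose to reach, as a shift and turn from the pose commanded when the call began; what a row does not reach only later rows make up. A row lasts 1/8 s, in which the tool goes at most 62.5 mm and 10.7 degrees, less where a joint would pass 70% of its speed; a pose out of reach is approached as far as the arm can. A call with a number of a shift or a turn outside -1 to 1 is refused whole. A call with a gripper value outside its range is refused whole. The fingers move at their own pace and stop on an object; "squeeze" is the grip in N (left out, the last holds). Time passes only in rows, so rows that repeat a pose let the fingers close. It gives the time, the measured TCP pose, the force and the opening at its end, in the units of the state.
- robot.observe(): the state, without advancing time (a new reading comes with each control period).
- optics.get_image(name): name is "scene" or "top"; returns a dict with "img" (480x640x3 uint8, red, green, blue), "mtx" (3x3 intrinsics, pixels), "k1" (the pictures are not rectified: a ray, as slopes to the right and down, at radius r is drawn at 1 + k1 r^2 times it, then the intrinsics apply), "view" (4x4, takes a point from world to camera coordinates). Camera axes: x right, y down, z forward; pixel columns grow to the right and rows downward; lengths in m; the calibration is good to about 2 mm. A picture is of the moment at which its call begins. There is no depth.
- robot.hand_in(): hands the job in, once; it reports no verdict.
The state is a dict: "time_s": time; "joints": joint angles; "joint_vel": joint speeds; "joint_torque": joint torques, N m; "tool_pos": TCP position; "orientation": TCP orientation; "force": force on the tool from outside, world axes, zero at the start; "wrist_torque": the same for the moment, N m; "grip_width": opening from 0.0 (shut) to 1.0 (fully open).
Only numpy, scipy, OpenCV 4.12 (cv2) and the standard library are available. Lean on these libraries where they do the work, as an engineer would, in place of code of your own. Each camera call takes 0.05 s, during which the arm holds its last target. There are 200 camera calls.

### The job

Take the picture of the clutch that lies under the copy stand's camera: press the green-dotted half of the big rocker to switch the lamps on, press the red camera release all the way down and let it come up again, then press the rocker's other half to switch the lamps off, so the eggs get no more light than they need. Never press the release while the lamps are off. Only press with the fingertips: leave the three desk units standing where they are, keep off the black column keys, and do not disturb the egg trays and tools lying about.

Things in the scene. Friction and masses are not known exactly. Their poses are not given: they have to be found in the camera images.
- lamp_control: Loose desk unit on rubber feet, 0.85 kg: light grey case 110 x 130 mm (its x, y) with its top at 46 mm. It carries a white rocker switch (centre at y = +28 mm) and, at y = -38 mm, x = +12 mm, a black dimmer knob 28 mm across, its top at 64 mm. Origin: centre of the underside; its x axis points to the rocker's green-dotted half.
- rocker (a joint): Angle of the lamp rocker, rad: 0 = lamps off (plain half pressed), 0.36 = lamps on (green-dotted half pressed). A stiff hinge: it stays at whatever angle it is left, so the half must be pushed right down until it stops; 2 to 4 N on the raised half turns it. Hinge line: along the unit's y, 53 mm above the table, across the middle of the rocker.
- rocker_on (a point): Point on the surface of the rocker's green-dotted half (33 mm long, 44 mm wide), 21 mm out from the hinge towards the unit's +x; turns with the rocker. When lamps are off it stands raised at about 60 mm and the half slopes up by 0.36 rad to 65 mm at its outer end; pressed home it lies level at 53 mm.
- rocker_off (a point): The same on the plain half, 21 mm from the hinge towards the unit's -x: level at 53 mm with lamps off, about 60 mm high and raised with lamps on; pressed home it is level at 53 mm again.
- release_unit: Loose weighted round puck, 0.45 kg, 92 mm across, dark grey, 33 mm high, with the red camera release on top. Origin: centre of the underside.
- plunger (a joint): Depth the red release is pressed, m: 0 = up, 0.006 = fully down. Springs back; 1.5 N moves it, 4.5 N holds it fully down.
- release_top (a point): Centre of the top of the red release button (38 mm across, slightly domed), 46 mm above the table when up, 40 mm when fully down.
- column_keypad: Loose dark desk unit 105 x 75 x 27 mm (its x, y, z), 0.45 kg, with two black square keys (28 x 30 mm, tops at 36.5 mm, at x = +21 and -21 mm) that drive the camera column; not to be pressed. Origin: centre of the underside.
- key_up (a joint): Depth of the column key with the chevron pointing to the keypad's +x, m: 0 = up, 0.004 = down. Must stay up.
- key_down (a joint): Depth of the other column key, m: 0 = up, 0.004 = down. Must stay up.
- clutch_a: Grey-white card tray 60 x 50 x 30 mm (long along its x) with two or three speckled eggs in foam, the eggs not above 31 mm; bystander. Origin: centre of its underside.
- clutch_b: Grey-white card tray 60 x 50 x 30 mm (long along its x) with two or three speckled eggs in foam, the eggs not above 31 mm; bystander. Origin: centre of its underside.
- clutch_c: Grey-white card tray 60 x 50 x 30 mm (long along its x) with two or three speckled eggs in foam, the eggs not above 31 mm; bystander. Origin: centre of its underside.
- blower: Black rubber air blower standing upright, 58 mm across, 98 mm high to its nozzle; bystander. Origin: centre of the underside.
- brush: Soft brush lying along its x, 170 mm long, 22 mm wide, 20 mm high; bystander. Origin: on the table near the middle.
- calliper: Steel calliper lying along its x, 160 mm long, about 60 mm over the jaws, 11 mm high; bystander. Origin: on the table under the middle of the beam.
- scale_bar: Black and white photo scale bar 100 x 20 x 8 mm along its x; bystander. Origin: centre of the underside.
Things that resemble listed ones, but are neither listed nor needed, are in the scene too. What is shaped like the lamp_control but turquoise is not meant. Leave any turquoise look-alike of the release_unit alone.

How it is judged:
On the way, in this order (a step that is already met when the one before it is completed fails the run):
1. the lamps are switched on: the rocker's green-dotted half is pressed home (value of joint rocker above 0.3 rad), for 0.2 s.
2. with the lamps on, the red release is pressed down (at least 4.5 of its 6 mm) (value of joint plunger above 0.0045 m and value of joint rocker above 0.3 rad), for 0.1 s.
3. the release has come up and the lamps are switched off: the rocker's plain half is pressed home (value of joint rocker below 0.06 rad and value of joint plunger below 0.0015 m), for 0.2 s.
At the end, for the whole second after the job is handed in: The picture has been taken with the lamps on and the lamps are off again (rocker within 0.06 rad of off), the release and both column keys are up (within 1.5 and 2 mm), and the three desk units and all bystanders stand within 20 mm of where they were, the units and the blower upright (all of step 3 and value of joint each of key_up, key_down below 0.002 m and distance of each of clutch_a, clutch_b, clutch_c, blower, brush, calliper, scale_bar, lamp_control, release_unit, column_keypad from where it was at the start of the episode below 0.02 m and angle between each of blower, lamp_control, release_unit, column_keypad's own z axis and vertical below 0.1 rad and height (world z) of each of lamp_control, release_unit, column_keypad below 0.006 m); the robot touches nothing.
It fails at once if the release is pressed (more than 3 mm) while the lamps are off (value of joint plunger above 0.003 m and value of joint rocker below 0.18 rad).
It fails at once if a column key is pressed (more than 2 mm) (value of joint any of key_up, key_down above 0.002 m).
It fails at once if a desk unit is lifted (more than 6 mm), tipped or shifted by more than 20 mm (height (world z) of any of lamp_control, release_unit, column_keypad above 0.006 m or angle between any of lamp_control, release_unit, column_keypad's own z axis and vertical above 0.1 rad or distance of any of lamp_control, release_unit, column_keypad from where it was at the start of the episode above 0.02 m).
It fails at once if a bystander is carried, knocked or shifted by more than 20 mm, or the blower tipped (distance of any of clutch_a, clutch_b, clutch_c, blower, brush, calliper, scale_bar from where it was at the start of the episode above 0.02 m or angle between blower's own z axis and vertical above 0.1 rad).
It also fails if it takes over 51 s, if anything falls off the work surface, if the arm or the gripper's body presses on something with over 40 N, if the wrist force passes 120 N, or if a joint passes its speed limit or range.

## Working session

There is one attempt and no reset: what is moved stays moved. The work goes in short steps, Python scripts to look and compute and a tool call to move; the robot and the scene stay as the last step left them, time stands still between calls to the robot, and variables do not carry over. Pictures are saved under pics/ and viewed, about 8 in all and at most 12, crops included, and the job is handed in when it is done.

Besides the shell and the picture viewer there is one more tool, called after "Request:" as name(argument=value, ...) on one line, values as JSON. play_rows: Moves the arm, as the interface text tells. Its arguments: {"type":"object","properties":{"increments":{"type":"array","items":{"type":"array","items":{"type":"array","items":{"type":"number"}}}},"squeeze":{"type":"number"}},"required":["increments"]}

```bash
mkdir -p pics
cat > h.py <<'E'
import numpy as np, cv2
from plant import robot, optics
def grab(n,f=None):
    d=optics.get_image(n)
    if f: cv2.imwrite(f,cv2.cvtColor(d["img"],cv2.COLOR_RGB2BGR))
    return d
def ray(d,u,v,z):
    K=np.array(d["mtx"]);V=np.array(d["view"]);k=d["k1"]
    q=np.array([(u-K[0,2])/K[0,0],(v-K[1,2])/K[1,1]]);p=q.copy()
    for _ in range(30): p=q/(1+k*(p@p))
    R=V[:3,:3];c=-R.T@V[:3,3];w=R.T@np.array([p[0],p[1],1])
    return c+w*(z-c[2])/w[2]
def proj(d,P):
    K=np.array(d["mtx"]);V=np.array(d["view"]);c=V[:3,:3]@np.array(P)+V[:3,3]
    p=c[:2]/c[2];p=p*(1+d["k1"]*(p@p));return K[0,0]*p[0]+K[0,2],K[1,1]*p[1]+K[1,2]
E
python3 - <<'E'
from h import *
for n in("top","scene"):
    d=grab(n,f"pics/{n}0.png");V=np.array(d["view"]);print(n,-V[:3,:3].T@V[:3,3],d["k1"])
print(robot.observe())
E
```

```text
top [0.46862953 0.02987856 1.08355416] -0.0884891399850881
scene [ 0.91134311 -0.4681956   0.73154444] -0.06380044128043678
{'time_s': 0.1, 'joints': array([ 1.11448557e+00,  4.94112531e-01,  1.34604783e+00, -1.96006537e-05,
        1.30247041e+00, -9.55089673e-02]), 'joint_vel': array([ 0.00033038, -0.00072607, -0.00210922,  0.00033882,  0.00054812,
       -0.00047524]), 'joint_torque': array([ 1.10349072e-05, -8.80244422e+01, -3.82546771e+01,  7.07301241e-02,
        4.83943219e-02, -8.65291940e-05]), 'tool_pos': array([0.22050672, 0.58446606, 0.21341041]), 'orientation': array([-1.32312702e-04,  1.79421393e-01,  9.83772176e-01, -5.02001919e-04]), 'force': array([-0.32399387,  0.48676015,  0.02252531]), 'wrist_torque': array([-0.00189755,  0.0755225 , -0.01112858]), 'grip_width': 1.0012606872507233}
```

View pics/top0.png

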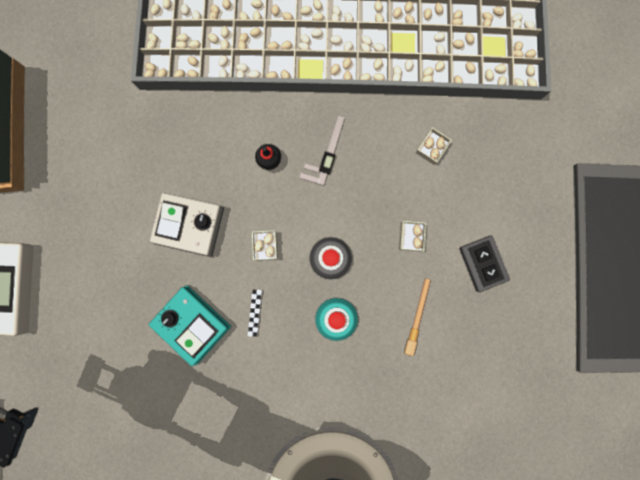

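View pics/scene0.png

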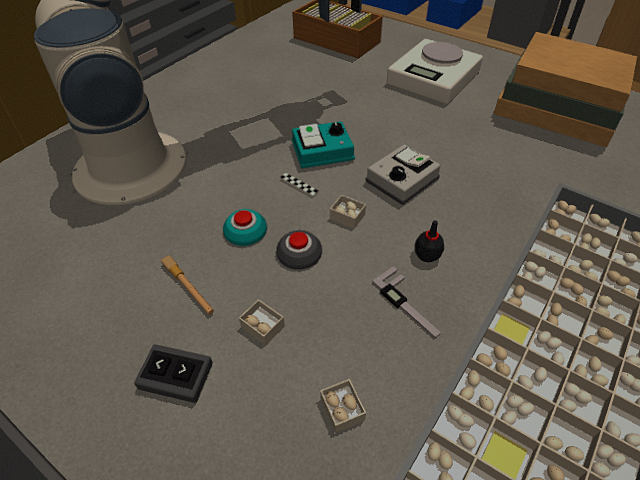

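Run:
```python
from h import *
def big(m,lo,hi,n=1):
    c,_=cv2.findContours(m.astype(np.uint8),cv2.RETR_EXTERNAL,cv2.CHAIN_APPROX_NONE)
    return [x for x in c if lo<cv2.contourArea(x)<hi]
for n in("top","scene"):
    d=grab(n);im=d["img"];H=cv2.cvtColor(im,cv2.COLOR_RGB2HSV);h,s,v=[H[...,i].astype(int) for i in range(3)]
    print(n)
    for name,m,z in(("green",(h>45)&(h<75)&(s>120),.063),("red",((h<6)|(h>174))&(s>170),.046)):
        for c in big(m,8,2000):
            (u,w)=cv2.moments(c)["m10"]/cv2.moments(c)["m00"],cv2.moments(c)["m01"]/cv2.moments(c)["m00"]
            print(name,round(u,1),round(w,1),cv2.contourArea(c),ray(d,u,w,z).round(4))
    if n=="top":
        g=((s<45)&(v>150)).astype(np.uint8);g[:180]=0;g[265:]=0;g[:,:140]=0;g[:,235:]=0
        g=cv2.morphologyEx(g,cv2.MORPH_CLOSE,np.ones((15,15)))
        c=max(big(g,100,1e5),key=cv2.contourArea);r=cv2.minAreaRect(c);b=cv2.boxPoints(r)
        P=np.array([ray(d,*q,.046)[:2] for q in b]);print(r,P.round(4),P.mean(0),[np.linalg.norm(P[i]-P[i-1]).round(4) for i in range(4)],[np.degrees(np.arctan2(*(P[i]-P[i-1])[::-1])).round(1) for i in range(4)])
        a=cv2.cvtColor(im,cv2.COLOR_RGB2BGR)
        A=a[180:270,140:240].copy();A=cv2.resize(A,(400,360),interpolation=cv2.INTER_CUBIC)
        B=cv2.resize(a[215:305,290:390],(400,360),interpolation=cv2.INTER_CUBIC)
        cv2.polylines(A,[((b-[140,180])*4).astype(int)],1,(0,0,255),1)
        cv2.imwrite("pics/crop.png",np.hstack([A,B]))
```

```text
top
green 188.4 343.0 23.0 [0.3238 0.3008 0.063 ]
green 171.2 210.8 17.5 [0.5948 0.3486 0.063 ]
red 336.5 320.0 179.0 [ 0.3771 -0.001   0.046 ]
red 330.4 257.2 168.0 [0.5066 0.0143 0.046 ]
red 267.1 153.4 45.5 [0.7244 0.1537 0.046 ]
((186.99996948242188, 221.99996948242188), (93.99998474121094, 83.99998474121094), -0.0) [[0.4827 0.4155]
 [0.6621 0.4256]
 [0.6655 0.2223]
 [0.4878 0.2154]] [0.5745299  0.31968203] [np.float64(0.2001), np.float64(0.1797), np.float64(0.2033), np.float64(0.1779)] [np.float64(91.5), np.float64(3.2), np.float64(-89.0), np.float64(-177.8)]
scene
green 308.8 128.7 16.0 [0.3254 0.297  0.063 ]
red 298.1 239.9 231.5 [0.5116 0.008  0.046 ]
red 431.1 236.4 47.5 [0.7189 0.1634 0.046 ]
red 242.6 217.9 198.5 [ 0.383  -0.0083  0.046 ]
```

View pics/crop.png

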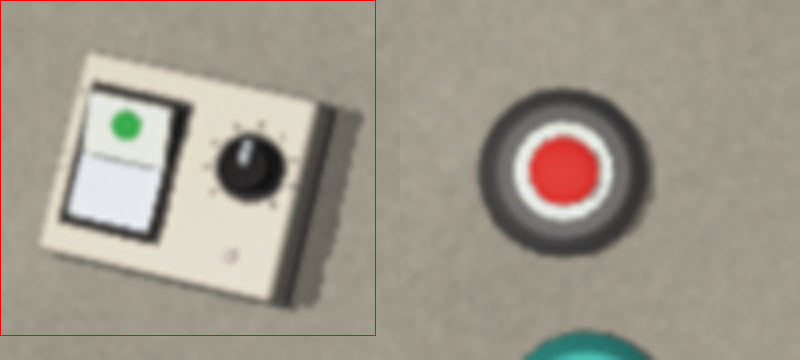

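The wanted items are the grey unit with the green dot at top-view pixel (171,211), not the turquoise unit at (190,325), and the dark puck at (330,257), not the turquoise puck at (337,320). The crop confirms both and shows the corners of the grey case's top face, next I turn them into a pose.

Run:
```python
from h import *
d=grab("top")
t=lambda x,y:(140+x/4-.4,180+y/4-.4)
C=np.array([ray(d,*t(*q),.046)[:2] for q in((88,52),(325,102),(272,300),(40,245))])
print(C.round(4),C.mean(0),[np.linalg.norm(C[i]-C[i-1]).round(4) for i in range(4)])
ex=(C[0]+C[1]-C[2]-C[3]);ey=C[0]+C[3]-C[1]-C[2]
th=np.arctan2(ex[1],ex[0]);th2=np.arctan2(-ey[0],ey[1]);print(np.degrees([th,th2]))
a=(th+th2)/2;X=np.array([np.cos(a),np.sin(a)]);Y=np.array([-X[1],X[0]])
o=C.mean(0);print("hinge",o+.028*Y,"on",o+.028*Y+.021*X,"off",o+.028*Y-.021*X)
print("hinge seen",ray(d,*t(122,160),.053),"dot",ray(d,*t(126,125),.060))
print("knob exp",o+.012*X-.038*Y,"seen",ray(d,*t(250,166),.064))
s=grab("scene")
for z,p in((.053,o+.028*Y),(.06,o+.028*Y+.021*X)): print(proj(s,[*p,z]))
a=cv2.cvtColor(s["img"],cv2.COLOR_RGB2BGR)[120:220,350:460]
cv2.imwrite("pics/c2.png",cv2.resize(a,(660,600),interpolation=cv2.INTER_CUBIC))
```

```text
[[0.6356 0.3767]
 [0.6113 0.2481]
 [0.5061 0.2718]
 [0.5321 0.3972]] [0.57125701 0.32346145] [np.float64(0.1056), np.float64(0.131), np.float64(0.1078), np.float64(0.128)]
[-11.97543158 -11.21168606]
hinge [0.57688411 0.35089019] on [0.59745566 0.34666987] off [0.55631255 0.35511051]
hinge seen [0.57742243 0.35307685 0.053     ] dot [0.59513125 0.3496934  0.06      ]
knob exp [0.57537541 0.28382512] seen [0.5745497  0.28207846 0.064     ]
(np.float64(412.2453001373562), np.float64(158.02168646797764))
(np.float64(419.9173183815876), np.float64(159.8070441336298))
```

View pics/c2.png

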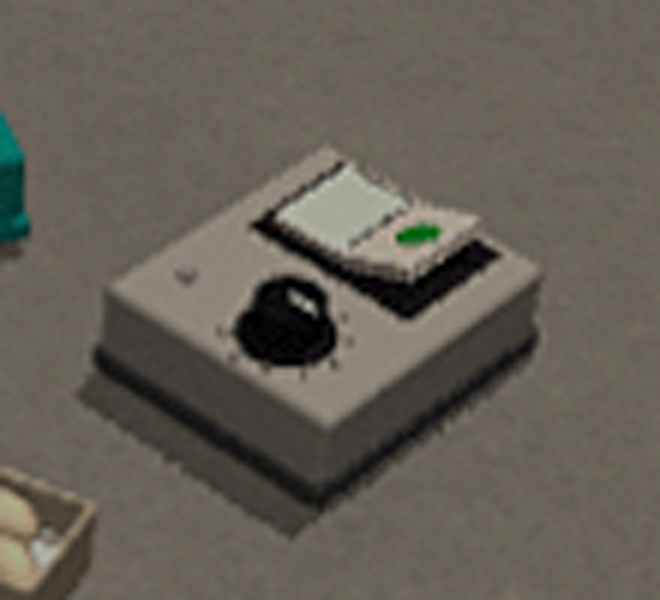

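Both views agree on on-half point (0.597, 0.348), off-half point (0.556, 0.3555), unit yaw −11.5° and release (0.507, 0.0135). I'll shut the fingers, turn +9° and go above the on half.

Request:
play_rows(increments=[[[1,0.047,-0.03,0,0.1],[1,0.094,-0.06,0,0.2],[1,0.141,-0.089,0,0.2],[1,0.19,-0.118,0,0.2],[1,0.237,-0.148,0,0.2],[1,0.284,-0.178,0,0.2],[1,0.331,-0.207,0,0.2],[1,0.378,-0.237,0,0.2]]], squeeze=20)

```text
time_s: 1.3
tool_pos: [0.6001, 0.3466, 0.2139]
orientation: [0.0, 0.102, 0.995, 0.0]
force: [1.1, 0.4, -0.4]
grip_width: 0.154
```

Request:
play_rows(increments=[[[1,0,0,-0.04,0],[1,0,0,-0.08,0],[1,0,0,-0.12,0],[1,0,0,-0.12,0],[1,0,0,-0.12,0]]])

```text
time_s: 1.92
tool_pos: [0.5994, 0.3482, 0.0955]
orientation: [0.001, 0.102, 0.995, 0.0]
force: [-0.2, -0.8, 0.0]
grip_width: 0.009
```

Fingers are shut and it's right above the half, so I press down gradually.

Request:
play_rows(increments=[[[1,0,0,-0.015,0],[1,0,0,-0.025,0],[1,0,0,-0.03,0],[1,0,0,-0.034,0],[1,0,0,-0.038,0],[1,0,0,-0.041,0],[1,0,0,-0.041,0],[1,0,0,-0.041,0]]])

```text
time_s: 2.92
tool_pos: [0.5989, 0.3479, 0.0532]
orientation: [0.0, 0.102, 0.995, 0.0]
force: [1.8, -1.0, 5.2]
grip_width: 0.006
```

Request:
play_rows(increments=[[[1,0,0,-0.001,0],[1,0,0,-0.002,0],[1,0,0,-0.002,0],[1,0,0,-0.002,0]]])

```text
time_s: 3.42
tool_pos: [0.5991, 0.348, 0.0529]
orientation: [0.001, 0.102, 0.995, 0.0]
force: [-4.8, -3.7, 27.0]
grip_width: 0.006
```

Force rose to 27 N at z = 52.9 mm, so the half is against its stop. I'll retract and move aside towards the release.

Request:
play_rows(increments=[[[1,0,0,0.02,0],[1,0,0,0.06,0],[1,0,0,0.1,0],[1,-0.01,-0.05,0.1,0],[1,-0.02,-0.1,0.1,0],[1,-0.04,-0.15,0.1,0],[1,-0.05,-0.19,0.1,0],[1,-0.05,-0.19,0.1,0]]])

```text
time_s: 4.42
tool_pos: [0.5478, 0.1556, 0.1514]
orientation: [-0.0, 0.103, 0.995, -0.0]
force: [0.4, 1.4, 0.7]
grip_width: 0.005
```

Run:
```python
from h import *
o=[]
for n,(x,y,w,h) in(("top",(140,180,100,90)),("scene",(350,120,100,90))):
    d=grab(n);a=cv2.cvtColor(d["img"],cv2.COLOR_RGB2BGR)[y:y+h,x:x+w]
    o.append(cv2.resize(a,(400,360),interpolation=cv2.INTER_CUBIC))
cv2.imwrite("pics/on.png",np.hstack(o))
print(robot.observe()["tool_pos"])
```

```text
[0.54884871 0.1578898  0.15134393]
```

View pics/on.png

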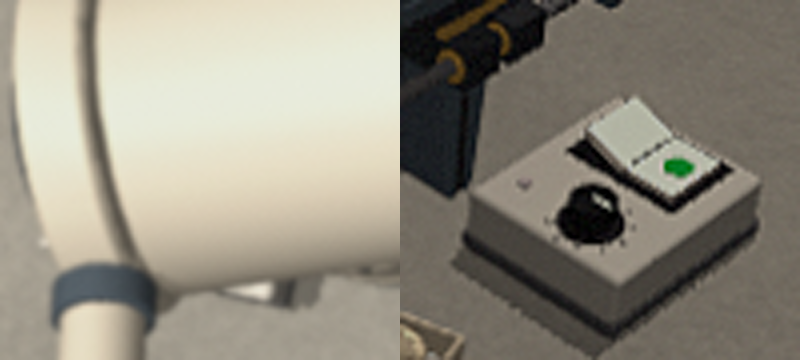

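The scene crop shows the green half level and the plain half raised: lamps are on and the unit hasn't moved. Now the release.

Request:
play_rows(increments=[[[1,-0.014,-0.048,0,0],[1,-0.028,-0.096,0,0],[1,-0.042,-0.144,0,0],[1,-0.042,-0.144,-0.03,0],[1,-0.042,-0.144,-0.06,0],[1,-0.042,-0.144,-0.09,0],[1,-0.042,-0.144,-0.09,0]]])

```text
time_s: 5.4
tool_pos: [0.506, 0.0147, 0.0595]
orientation: [-0.002, 0.101, 0.995, 0.0]
force: [0.2, -0.1, -0.2]
grip_width: 0.002
```

Request:
play_rows(increments=[[[1,0,0,-0.01,0],[1,0,0,-0.016,0],[1,0,0,-0.019,0],[1,0,0,-0.021,0],[1,0,0,-0.0215,0],[1,0,0,-0.0215,0],[1,0,0,-0.0215,0]]])

```text
time_s: 6.28
tool_pos: [0.5072, 0.0138, 0.0399]
orientation: [0.001, 0.102, 0.995, 0.0]
force: [1.4, 1.6, 7.5]
grip_width: 0.0
```

z = 39.9 mm at 7.5 N means the release is fully down. I'll lift and go back to the plain half.

Request:
play_rows(increments=[[[1,0,0,0.03,0],[1,0,0,0.08,0],[1,0,0,0.11,0],[1,0.008,0.058,0.11,0],[1,0.016,0.116,0.11,0],[1,0.024,0.174,0.11,0],[1,0.032,0.232,0.11,0],[1,0.04,0.29,0.11,0]]])

```text
time_s: 7.28
tool_pos: [0.5464, 0.3055, 0.1495]
orientation: [-0.0, 0.102, 0.995, -0.0]
force: [0.9, -0.7, 0.3]
grip_width: 0.006
```

Request:
play_rows(increments=[[[1,0.007,0.052,0,0],[1,0.007,0.052,0,0],[1,0.007,0.052,-0.03,0],[1,0.007,0.052,-0.06,0],[1,0.007,0.052,-0.06,0]]])

```text
time_s: 7.9
tool_pos: [0.5521, 0.3542, 0.0875]
orientation: [-0.002, 0.102, 0.995, -0.001]
force: [-0.2, -0.4, 1.7]
grip_width: 0.004
```

Run:
```python
from h import *
o=[]
for n,(x,y,w,h) in(("scene",(250,200,100,90)),("scene",(350,120,100,90))):
    d=grab(n);a=cv2.cvtColor(d["img"],cv2.COLOR_RGB2BGR)[y:y+h,x:x+w]
    o.append(cv2.resize(a,(400,360),interpolation=cv2.INTER_CUBIC))
cv2.imwrite("pics/off0.png",np.hstack(o))
print(robot.observe()["tool_pos"])
```

```text
[0.55387921 0.35531394 0.09022094]
```

View pics/off0.png

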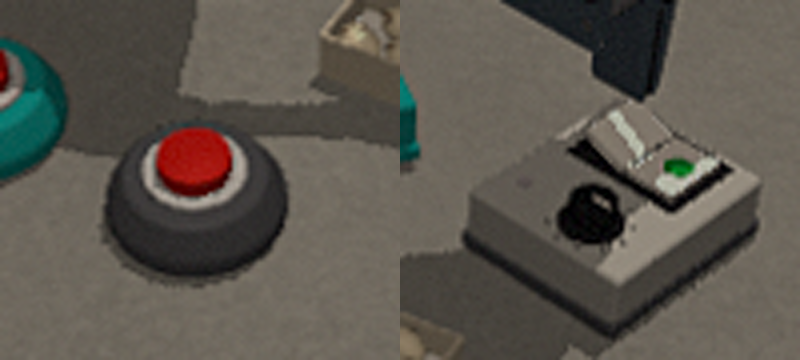

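The release is up, the lamps are still on, and the fingers are over the raised plain half. Commanded z is about 0.089, so I press to about 0.0515.

Request:
play_rows(increments=[[[1,0,0,-0.015,0],[1,0,0,-0.022,0],[1,0,0,-0.027,0],[1,0,0,-0.031,0],[1,0,0,-0.034,0],[1,0,0,-0.036,0],[1,0,0,-0.037,0],[1,0,0,-0.037,0]]])

```text
time_s: 9.0
tool_pos: [0.5537, 0.3558, 0.0531]
orientation: [0.0, 0.102, 0.995, 0.0]
force: [-5.2, -1.3, 11.3]
grip_width: 0.006
```

Request:
play_rows(increments=[[[1,0,0,-0.0007,0],[1,0,0,-0.0012,0],[1,0,0,-0.0012,0],[1,0,0,-0.0012,0]]])

```text
time_s: 9.5
tool_pos: [0.5538, 0.3559, 0.0529]
orientation: [0.0, 0.102, 0.995, 0.0]
force: [-8.5, -3.0, 26.7]
grip_width: 0.003
```

Request:
play_rows(increments=[[[1,0,0,0.02,0],[1,0,0,0.07,0],[1,0,0,0.12,0],[1,-0.04,0.03,0.15,0],[1,-0.09,0.06,0.16,0],[1,-0.13,0.09,0.16,0],[1,-0.18,0.12,0.16,0],[1,-0.18,0.12,0.16,0]]])

```text
time_s: 10.5
tool_pos: [0.3706, 0.4775, 0.2114]
orientation: [-0.0, 0.1, 0.995, 0.0]
force: [0.4, -1.2, 1.1]
grip_width: 0.006
```

Run:
```python
from h import *
s=grab("scene");t=grab("top","pics/topend.png")
a=cv2.cvtColor(s["img"],cv2.COLOR_RGB2BGR)[120:210,350:450]
b=cv2.cvtColor(t["img"],cv2.COLOR_RGB2BGR)[100:370,120:520]
cv2.imwrite("pics/end.png",np.hstack([cv2.resize(a,(300,270),interpolation=cv2.INTER_CUBIC),b]))
x=cv2.absdiff(cv2.imread("pics/scene0.png"),cv2.cvtColor(s["img"],cv2.COLOR_RGB2BGR)).max(2)
for n,(u,v) in dict(keypad=(173,373),tray1=(262,322),tray2=(343,405),puck=(299,248),tray3=(347,211),blower=(429,243),calliper=(405,300),brush=(187,285),lamp=(403,172),scale=(299,184)).items():
    print(n,(x[v-22:v+22,u-25:u+25]>40).mean().round(3))
print(robot.observe()["tool_pos"],robot.observe()["force"])
```

```text
keypad 0.0
tray1 0.0
tray2 0.0
puck 0.0
tray3 0.0
blower 0.0
calliper 0.0
brush 0.0
lamp 0.001
scale 0.05
[0.37358012 0.47603522 0.21134535] [-0.27861021  0.23671353  0.46223493]
```

View pics/end.png

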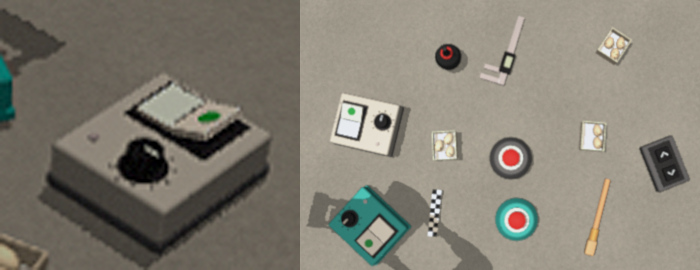

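The plain half is level and the green half raised again, so the lamps are off. Nothing has moved: the small difference at the scale bar is the arm's shadow.

```bash
python3 -c "
from plant import robot
print(robot.hand_in())"
```

```text
the job is handed in; nothing more can be done
None
```

The picture is taken and the job is handed in after about 10.6 s of the 51 s allowed; the hand-in gave no verdict.

- **Lamps on:** I pressed the green-dotted half of the grey unit's rocker with shut fingers. It stopped at z = 52.9 mm with 27 N, and a picture showed it level.
- **Release:** I pressed the red button on the dark puck to z = 39.9 mm with 7.5 N, against 40 mm given for fully down. A picture afterwards showed it up again with the lamps still on.
- **Lamps off:** I pressed the plain half until it stopped, at z = 52.9 mm with 26.7 N. The last picture shows it level and the green half raised again.

**Last checks:** Comparing the scene view before and after shows no change at the desk units, trays, blower, brush or calliper. The 5% difference at the scale bar is the arm's shadow. The arm is clear, with the force reading near zero.

**One disagreement:** the scene camera put the release centre about 8 mm away from the top view's position, because it also sees the side of the button. I used the top view, and the press depth fitted.

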